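# Put the turner away in the drawer

## Robot

A 6-joint arm with a two-finger parallel gripper is mounted at the origin on the work surface. World frame = base frame: x ahead of the robot, y to its left, z up, the work surface at z = 0. Lengths are in m, angles in rad, forces in N, time in s.
With the tool pointing down it reaches from about 0.275 to 0.75 m from the base axis. Payload 10.2 kg.
Tool frame: the origin (TCP) lies midway between the tips of the shut fingers; the grasp point (between the pads) lies 19 mm behind it; z points along the fingers, x is the direction in which the jaws open and shut, and the axes are right-handed (so a half turn about z gives the same grasp; the last joint's range is limited). The gripper opens to 85 mm and grips with 20 to 120 N. Pads are 22 mm wide; open, the fingers measure 114 mm over their backs; the gripper's body (76 mm by 85 mm) begins 54 mm behind the grasp point. The pads swing forward as they close: fully open they stand 13 mm farther back than shut.
Start: joints at [-1.33, 0.313, 1.498, -0, 1.331, -0.223], TCP at [0.235, -0.47, 0.206] pointing down, gripper open.
Joint ranges: [-2.94, 2.94], [-0.97, 2.17], [0.19, 2.56], [-1.23, 4.37], [0.02, 3.11], [-2.88, 2.88]. Speed limits (rad/s): [2.39, 2.39, 3.01, 3.14, 3.14, 3.14].

## Interface

Orientations are given as [roll, pitch, yaw] about the fixed x, y, z axes, in that order (R = Rz(yaw) Ry(pitch) Rx(roll)).
In Python, from plant import arm gives the robot as it stands.
- The arm moves only by the tool apply_moves, never from a script. Its argument "motion" is a list of rows, each a list of 4 numbers: the shift along the world's x, y, z in units of 25 mm (1.0 is 25 mm), then the turn about the world's z in degrees. A call has 1 to 12 rows; each row is the pose to reach, as a shift and turn from the pose commanded when the call began; what a row does not reach only later rows make up. A row lasts 1/8 s, in which the tool goes at most 62.5 mm and 10.7 degrees, less where a joint would pass 70% of its speed; a pose out of reach is approached as far as the arm can. A call with a gripper value outside its range is refused whole. "hand" is the closure, from 0 (fully open) to 1 (shut), set as the call begins (left out, the last holds). The fingers move at their own pace and stop on an object; "squeeze" is the grip in N (left out, the last holds). Time passes only in rows, so rows that repeat a pose let the fingers close. It gives the time, the measured TCP pose, the force and the opening at its end, in the units of the state.
- arm.read_state(): the state, without advancing time (a new reading comes with each control period).
- arm.camera(name): name is "scene" or "side" or "wrist"; returns (picture, depth): 384x512x3 uint8, blue, green, red; 384x512 float32, m along the optical axis (not along the pixel's ray), 0 where there is no reading.
- arm.get_calibration(name): a dict with "fx", "fy", "cx", "cy" (pixels), "xyz" and "rotation" of the camera in the world. Camera axes: x right, y up, looking along -z (the intrinsics and any distortion apply to the point x, -y, -z); pixel columns grow to the right and rows downward; lengths in m; the calibration is good to about 2 mm. A picture is of the moment at which its call begins: read the wrist's pose just before it. get_calibration takes no time and is no camera call; for the wrist camera it gives the pose at the moment of the call.
- arm.job_done(): hands the job in, once; it reports no verdict.
The state is a dict: "clock": time; "joint_pos": joint angles; "qvel": joint speeds; "joint_efforts": joint torques, N m; "eef_pos": TCP position; "tcp_rot": TCP orientation; "contact_force": force on the tool from outside, world axes, zero at the start; "wrist_torque": the same for the moment, N m; "opening": opening from 0.0 (shut) to 1.0 (fully open).
Only numpy, scipy, OpenCV 4.12 (cv2) and the standard library are available. Lean on these libraries where they do the work, as an engineer would, in place of code of your own. Each camera call takes 0.05 s, during which the arm holds its last target. There are 200 camera calls.

## Task

Pull the drawer of the low white unit all the way out to its stop, then put the turner (the flat-bladed utensil with the wooden handle, not the pastry brush) in the wider of the drawer's two compartments, lying flat and entirely inside it. Leave the drawer fully open with the turner released, and leave the brush, the mug and the bowl where they are.

Things in the scene. Friction and masses are not known exactly. Their poses are not given: they have to be found in the camera images.
- unit: Low white drawer unit fixed to the worktop, maybe turned a little: 300 deep (x) x 250 wide (y) x 100 mm high; origin: middle of the lower edge of its front, which looks to its own -x, towards the robot; small herb pot fixed on the back of its top. One drawer: plywood box 270 x 220 x 55 mm, walls 6 mm, front panel 15 mm thick, 244 wide, its top edge 86 mm above the worktop
- drawer (a joint): Travel of the drawer in m: 0 shut, 0.20 at its stop. It starts shut or ajar by up to 20 mm, slides along the unit's -x with about 2 N of friction plus 6 N per m/s, and stays where it is left
- drawer_handle (a point): Middle of the drawer's handle: horizontal steel bow handle of 11 mm round bar along y, straight for 60 mm (30 each side of this point), then bent back to the panel, 120 mm in all. The bar's centre is 42 mm in front of the panel (36 mm clear behind it), 60 mm above the worktop, 40 mm below the unit's top. Axes as the unit's; moves with the drawer
- drawer_floor (a point): Middle of the front end of the wider compartment's floor, 20 mm above the worktop, axes as the unit's; moves with the drawer, 63 mm behind the handle bar, 36 mm to its +y. Compartment: x 0 to 258, y +-68 mm, walls 49 high; at its -y a divider 40 high, 6 thick, then the 66 mm compartment with a loose spoon. Fully open, x 0 to 194 is uncovered, the rest is under the unit's top
- turner: The turner: small spatula 175 mm long, lying flat along its x, about 90 g: wooden handle 100 long, 18 wide, 16 mm high at -x, short steel neck, flat steel blade 60 long, 55 wide, 3 mm thick at +x. Origin: middle of its length, on its underside. It starts on the worktop to the left or right of the drawer's path, blade pointing away from the robot; the brush is on the other side
- turner_grip (a point): Point on the turner's handle to grip, 20 mm to -x of the origin and 8 mm above the underside, close to the centre of mass; pinch across the 18 mm width (along the turner's y). Axes as the turner's
- turner_end (a point): Butt of the turner's handle, 85 mm to -x of its origin, 8 mm above the underside
- turner_tip (a point): Front edge of the turner's blade, 85 mm to +x of its origin, 1.5 mm above the underside
- brush: Bystander: pastry brush 180 mm long along its x, round wooden handle 20 mm thick at -x, 42 mm wide head 20 mm high of wood and grey bristles at +x; origin at the centre of its length on the worktop
- mug: Bystander: white mug on the worktop, 80 mm across, 90 mm high, handle at its +y; origin at the centre of its foot
- bowl: Bystander: small white bowl 120 mm across, 50 mm high, standing on the worktop; origin at the centre of its foot
Things that resemble listed ones, but are neither listed nor needed, are in the scene too. Leave any orange or red look-alike of the turner alone.

How it is judged:
By the outcome, as a careful person would: the job done as asked, in the order asked, and still so for the second after the job is handed in, with the robot touching nothing.
It also fails if it takes over 54 s, if anything falls off the work surface, if the arm or the gripper's body presses on something with over 40 N, if the wrist force passes 120 N, or if a joint passes its speed limit or range.

## Working session

There is one attempt and no reset: what is moved stays moved. The work goes in short steps, Python scripts to look and compute and a tool call to move; the robot and the scene stay as the last step left them, time stands still between calls to the robot, and variables do not carry over. Pictures are saved under pics/ and viewed, about 8 in all and at most 12, crops included, and the job is handed in when it is done.

Besides the shell and the picture viewer there is one more tool, called after ">>>" by a JSON object that holds its "name" and its "arguments", one argument or row to a line. apply_moves: Moves the arm, as the interface text tells. Its arguments: {"type":"object","properties":{"motion":{"type":"array"},"hand":{"type":"number"},"squeeze":{"type":"number"}},"required":["motion"]}

```bash
mkdir -p pics; cat > h.py <<'E'
from plant import arm
import numpy as np, cv2
def snap(n,f):
    s=arm.read_state(); c=arm.get_calibration(n); im,d=arm.camera(n)
    cv2.imwrite(f'pics/{f}.png',im); np.savez(f'{f}.npz',im=im,d=d,R=np.array(c['rotation']),t=np.array(c['xyz']),k=[c['fx'],c['fy'],c['cx'],c['cy']])
    return c
class V:
    def __init__(s,f):
        z=np.load(f+'.npz'); s.im,s.d,s.R,s.t,s.k=[z[q] for q in('im','d','R','t','k')]
        if s.R.shape!=(3,3):
            from scipy.spatial.transform import Rotation as Ro
            s.R=Ro.from_euler('xyz',s.R).as_matrix()
    def ray(s,u,v): return s.R@np.array([(u-s.k[2])/s.k[0],-(v-s.k[3])/s.k[1],-1])
    def p(s,u,v): # by depth
        w=s.d[int(v)-1:int(v)+2,int(u)-1:int(u)+2]; w=w[w>0]
        return s.t+s.ray(u,v)*np.median(w) if len(w) else None
    def z(s,u,v,z):
        r=s.ray(u,v); return s.t+r*(z-s.t[2])/r[2]
E
python3 - <<'E'
from h import *
c=snap('scene','s1'); print(c)
print(snap('side','d1'))
cv2.imwrite('pics/both.png',cv2.resize(cv2.imread('pics/s1.png'),(768,576)))
s=arm.read_state();print(s)
E
```

```text
{'fx': 492.7167776419911, 'fy': 492.7167776419911, 'cx': 254.23570982204933, 'cy': 188.48138741801344, 'xyz': array([1.22295745, 0.77931309, 1.10184125]), 'rotation': array([0.81285144, 0.01675393, 2.42533116])}
{'fx': 454.5911926701971, 'fy': 454.5911926701971, 'cx': 254.09524430769406, 'cy': 189.6977988251649, 'xyz': array([0.50985162, 0.99971634, 0.89558773]), 'rotation': array([ 0.89251034, -0.01963258, -3.1039549 ])}
{'clock': 0.1, 'joint_pos': array([-1.33041421e+00,  3.13385001e-01,  1.49834349e+00, -5.78668928e-06,
        1.33100221e+00, -2.23420823e-01]), 'qvel': array([ 9.94277729e-05, -1.56324850e-03, -1.88722941e-03,  6.56445604e-04,
        1.20620583e-03, -1.67993079e-03]), 'joint_efforts': array([ 2.29073550e-03, -4.12898147e+01, -2.60144055e+01, -1.65355618e-04,
        3.05711714e-03,  1.51675272e-05]), 'eef_pos': array([ 0.23477643, -0.4692978 ,  0.20580358]), 'tcp_rot': array([-3.14134598e+00,  1.11099939e-03, -1.10699187e+00]), 'contact_force': array([-0.28506643, -0.02146187,  0.51538473]), 'wrist_torque': array([ 0.0111386 ,  0.00563486, -0.02956927]), 'opening': 0.9993041827850049}
```

View pics/both.png

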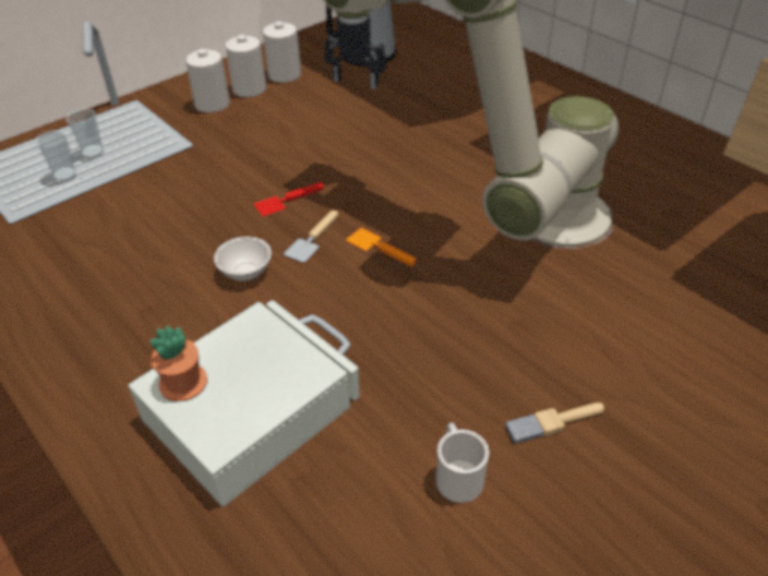

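View pics/d1.png

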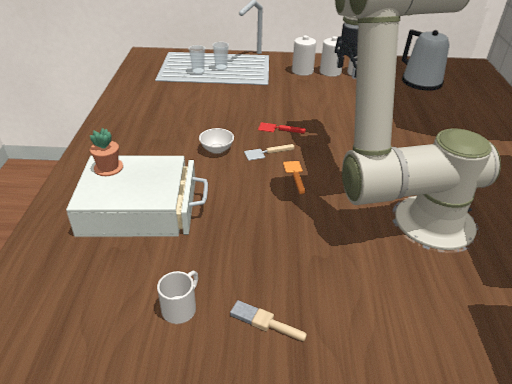

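The scene shows the turner (768-px picture) with its butt at (337,213) and its blade near (300,250). The red and orange look-alikes lie on either side of it. The drawer handle bar runs about (315,318)–(347,347), and the brush and mug are on the other side.

```bash
python3 - <<'E'
from h import *
v=V('s1'); uu,vv=np.meshgrid(np.arange(512),np.arange(384))
r=np.stack([(uu-v.k[2])/v.k[0],-(vv-v.k[3])/v.k[1],-np.ones_like(uu,float)],-1)
P=v.t+(r*v.d[...,None])@v.R.T
m=(np.abs(P[...,2]-.1)<.006)&(v.d>0)&(uu>85)&(uu<240)&(vv>195)&(vv<335)
rect=cv2.minAreaRect(P[m][:,:2].astype(np.float32)*1000); print(rect,cv2.boxPoints(rect).round())
for n,(a,b) in dict(worktop=(400/1.5,330/1.5),hA=(316/1.5,320/1.5),hB=(330/1.5,329/1.5),hC=(345/1.5,344/1.5)).items(): print(n,v.p(a,b),v.z(a,b,.06))
for n,a,b,z in(('butt',336,213,.012),('neck',312,240,.01),('tipL',287,248,.003),('tipR',303,262,.003),('bR',319,246,.003)): print(n,v.z(a/1.5,b/1.5,z))
im=v.im
a=cv2.resize(im[130:190,180:260],None,fx=5,fy=5,interpolation=2);b=cv2.resize(im[190:250,180:260],None,fx=5,fy=5,interpolation=2)
cv2.imwrite('pics/crop1.png',np.hstack([a,b]))
E
```

```text
((879.9576416015625, -13.454315185546875), (298.1852722167969, 253.7233428955078), 3.480123996734619) [[ 723.  104.]
 [ 739. -149.]
 [1036. -131.]
 [1021.  122.]]
worktop [0.53658989 0.02034873 0.00085855] [0.57345947 0.06111799 0.06      ]
hA [ 0.68035078 -0.06371861  0.06538211] [ 0.67753314 -0.06809629  0.06      ]
hB [ 0.67431379 -0.02753081  0.06436644] [ 0.6720047  -0.03092659  0.06      ]
hC [0.6781692  0.02313591 0.06637605] [0.67481458 0.01847962 0.06      ]
butt [ 0.40211927 -0.35637487  0.012     ]
neck [ 0.50387009 -0.3170617   0.01      ]
tipL [ 0.55883392 -0.3398817   0.003     ]
tipR [ 0.56036943 -0.27667719  0.003     ]
bR [ 0.5002453  -0.29628993  0.003     ]
```

View pics/crop1.png

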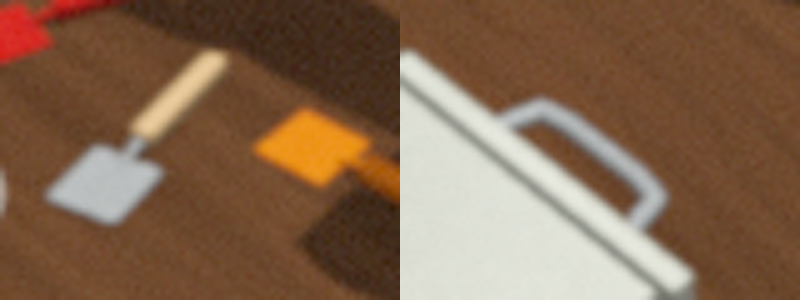

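>>> {"name": "apply_moves", "arguments": {
  "motion": [
    [1,1,0,5],
    [3,3.2,0.2,14],
    [5,5.4,0.3,24],
    [7,7.6,0.4,34],
    [9,9.8,0.5,44],
    [11,12,0.6,54],
    [13,14.2,0.6,62],
    [14.8,16,0.6,67],
    [15.8,17.2,0.6,67],
    [16.2,17.6,0.6,67],
    [16.2,17.6,0.6,67],
    [16.2,17.6,0.6,67]
  ],
  "hand": 0.6
}}

```text
clock: 1.6
eef_pos: [0.6395, -0.0299, 0.2208]
tcp_rot: [-3.142, 0.001, 0.062]
contact_force: [0.5, -0.1, -0.8]
opening: 0.4
```

```bash
python3 - <<'E'
from h import *
c=snap('wrist','w1'); print(c); snap('side','d2')
s=arm.read_state(); print(s['clock'],s['eef_pos'],s['tcp_rot'],s['opening'],s['contact_force'])
E
```

```text
{'fx': 292.3068060304151, 'fy': 292.3068060304151, 'cx': 256.29521465302514, 'cy': 188.41451393024505, 'xyz': array([0.63607349, 0.04179889, 0.38778043]), 'rotation': array([-0.28557983,  0.00133281,  0.06229795])}
1.7 [ 0.63928514 -0.03070208  0.22148391] [3.14141292e+00 1.69305469e-04 6.08711408e-02] 0.39838078009608896 [ 0.38909346 -0.54507419  0.31895117]
```

View pics/w1.png

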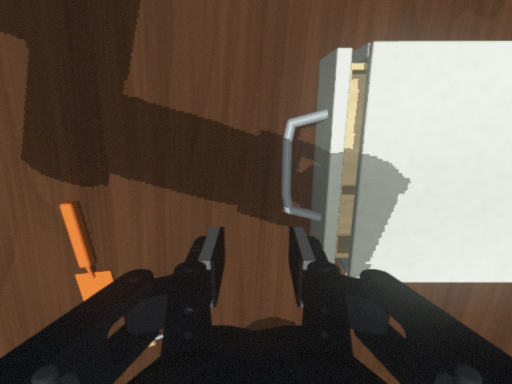

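The wrist view shows the drawer slightly ajar. The straight part of the bar runs from (290,126) to (287,207), and the unit's front top edge from (371,43) to (353,270).

```bash
python3 - <<'E'
from h import *
v=V('w1')
a,b=v.z(290,126,.062),v.z(287,207,.062); print(a,b,(a+b)/2, v.p(290,150),v.p(288,190))
e,f=v.z(371,43,.1),v.z(353,270,.1);print(e,f,np.degrees(np.arctan2(-(e-f)[0],(e-f)[1])), v.p(380,100))
g=v.z(352,49,.086),v.z(340,190,.086);print(g, v.p(345,120))
E
```

```text
[0.67393191 0.01956656 0.062     ] [ 0.67928954 -0.07429657  0.062     ] [ 0.67661073 -0.02736501  0.062     ] [ 0.6762502  -0.00644112  0.06340116] [ 0.67813339 -0.05242948  0.06498715]
[0.73495299 0.09923383 0.1       ] [ 0.75468195 -0.13058952  0.1       ] 4.90647211235866 [0.75211357 0.05138972 0.09930327]
(array([0.72276901, 0.09581423, 0.086     ]), array([ 0.73129539, -0.04278614,  0.086     ])) [0.72592368 0.03054096 0.08564679]
```

>>> {"name": "apply_moves", "arguments": {
  "motion": [
    [0.8,0.1,-0.5,0],
    [1.45,0.1,-1.5,0],
    [1.45,0.1,-3,0],
    [1.45,0.1,-4.5,0],
    [1.45,0.1,-6,0],
    [1.45,0.1,-7,0],
    [1.45,0.1,-7.15,0],
    [1.45,0.1,-7.15,0]
  ]
}}

```text
clock: 2.7
eef_pos: [0.6764, -0.0278, 0.0438]
tcp_rot: [3.141, -0.001, 0.061]
contact_force: [0.4, 0.2, 0.1]
opening: 0.401
```

>>> {"name": "apply_moves", "arguments": {
  "motion": [
    [0,0,0,0],
    [0,0,0,0],
    [0,0,0,0],
    [0,0,0,0]
  ],
  "hand": 1,
  "squeeze": 40
}}

```text
clock: 3.2
eef_pos: [0.6761, -0.027, 0.0427]
tcp_rot: [3.142, -0.0, 0.062]
contact_force: [0.8, 0.4, 0.5]
opening: 0.0
```

The fingers shut fully, so they missed the bar. I'll look before doing anything else.

```bash
python3 - <<'E'
from h import *
snap('wrist','w2'); snap('side','d3')
a=cv2.imread('pics/w2.png')[60:360,100:500]; b=cv2.resize(cv2.imread('pics/d3.png')[120:270,60:260],(400,300),interpolation=2)
cv2.imwrite('pics/c2.png',np.hstack([a,b]))
s=arm.read_state();print(s['opening'],s['eef_pos'])
E
```

```text
0.0008443521540204097 [ 0.67609611 -0.0270233   0.04254511]
```

View pics/c2.png

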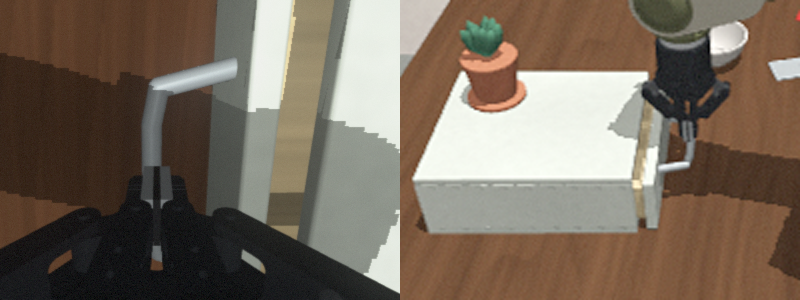

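The bar seems to sit between the fingers although the opening reads 0. I'll test with a short, gentle pull.

>>> {"name": "apply_moves", "arguments": {
  "motion": [
    [-0.3,-0.02,0,0],
    [-0.7,-0.05,0,0],
    [-1.1,-0.07,0,0],
    [-1.5,-0.1,0,0],
    [-1.5,-0.1,0,0]
  ]
}}

```text
clock: 3.92
eef_pos: [0.6381, -0.0296, 0.0427]
tcp_rot: [-3.142, 0.0, 0.062]
contact_force: [-0.1, -0.2, -0.3]
opening: -0.003
```

```bash
python3 - <<'E'
from h import *
snap('wrist','w3'); snap('side','d4')
a=cv2.imread('pics/w3.png')[60:360,100:500]; b=cv2.resize(cv2.imread('pics/d4.png')[120:270,60:260],(400,300),interpolation=2)
cv2.imwrite('pics/c3.png',np.hstack([a,b]))
s=arm.read_state();print(s['opening'],s['eef_pos'],s['contact_force'])
E
```

```text
0.0016253425004395699 [ 0.63875256 -0.02960359  0.04269716] [ 0.1941222  -0.28499946  0.58722487]
```

View pics/c3.png

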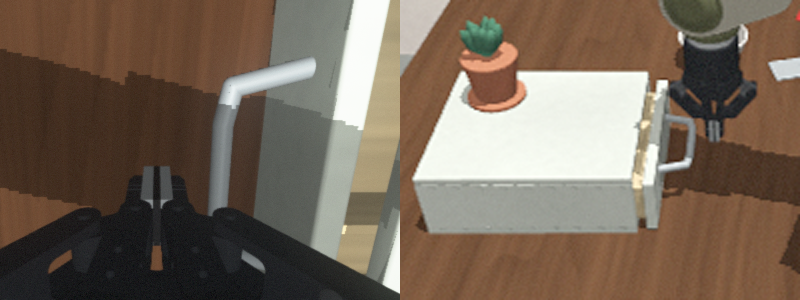

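The drawer did not follow: the bar is at about x=220 in the crop and the closed tips are to its left. I'll measure the fingertip and bar heights from depth.

```bash
python3 - <<'E'
from h import *
v=V('d4')
for x in (708,714,719):
  for y in (115,122,128,132,136,140,146): print(x,y,v.p(60+(x-400)/2,120+y/2).round(4))
w=V('w3')
for x,y in((220,170),(222,130),(218,200),(150,175),(165,175),(157,200)): print('w',x,y,w.p(100+x,60+y).round(4))
w=V('w2')
for x,y in((152,130),(152,155),(150,175),(158,205),(158,255)): print('w2',x,y,w.p(100+x,60+y).round(4))
E
```

```text
708 115 [ 0.6458 -0.0147  0.1167]
708 122 [ 0.6465 -0.0167  0.1026]
708 128 [ 0.6472 -0.0186  0.0902]
708 132 [ 0.6476 -0.0199  0.0819]
708 136 [ 0.6478 -0.0194  0.0749]
708 140 [ 0.6595 -0.1037 -0.001 ]
708 146 [ 0.6581 -0.0902 -0.002 ]
714 115 [ 0.6384 -0.0235  0.1104]
714 122 [ 0.6382 -0.0187  0.1014]
714 128 [ 0.6381 -0.0149  0.0936]
714 132 [ 0.6386 -0.0169  0.0847]
714 136 [ 0.6389 -0.0176  0.0768]
714 140 [ 0.6393 -0.019   0.0683]
714 146 [ 0.6487 -0.0898 -0.0012]
719 115 [ 0.6302 -0.0142  0.1178]
719 122 [ 0.6313 -0.0202  0.1006]
719 128 [ 0.6314 -0.0188  0.0909]
719 132 [ 0.6316 -0.0184  0.0838]
719 136 [ 0.6318 -0.0186  0.0764]
719 140 [ 0.6416 -0.0983  0.0043]
719 146 [ 6.408e-01 -8.910e-02 -3.000e-04]
w 220 170 [ 0.6728 -0.0215  0.065 ]
w 222 130 [0.6711 0.0008 0.0647]
w 218 200 [ 0.6739 -0.0395  0.0652]
w 150 175 [ 0.6352 -0.0189  0.0817]
w 165 175 [ 0.6424 -0.0182  0.0822]
w 157 200 [ 0.6386 -0.0188  0.1045]
w2 152 130 [0.673  0.0013 0.0652]
w2 152 155 [ 0.6738 -0.0126  0.0649]
w2 150 175 [ 0.6733 -0.0164  0.0814]
w2 158 205 [ 0.6772 -0.0185  0.1045]
w2 158 255 [ 0.6811 -0.0759  0.0645]
```

The real fingertips end at about z≈0.066 while the reported TCP is 0.0427. They are about 24 mm higher than reported, so they closed above the bar. I'll reopen, rise, move over the bar and go lower.

>>> {"name": "apply_moves", "arguments": {
  "motion": [
    [0,0,1,0],
    [0,0,2.2,0],
    [0.5,0.03,2.4,0],
    [1.2,0.08,2.4,0],
    [1.46,0.1,2.2,0],
    [1.46,0.1,1.2,0],
    [1.46,0.1,0.2,0],
    [1.46,0.1,-0.4,0],
    [1.46,0.1,-0.75,0],
    [1.46,0.1,-0.75,0]
  ],
  "hand": 0.6
}}

```text
clock: 5.28
eef_pos: [0.675, -0.027, 0.0236]
tcp_rot: [-3.142, 0.0, 0.062]
contact_force: [0.8, -0.3, -0.4]
opening: 0.4
```

>>> {"name": "apply_moves", "arguments": {
  "motion": [
    [0,0,0,0],
    [0,0,0,0],
    [0,0,0,0],
    [0,0,0,0]
  ],
  "hand": 1,
  "squeeze": 40
}}

```text
clock: 5.78
eef_pos: [0.6755, -0.0272, 0.0247]
tcp_rot: [3.141, -0.001, 0.062]
contact_force: [-1.7, 0.6, 5.6]
opening: 0.11
```

>>> {"name": "apply_moves", "arguments": {
  "motion": [
    [-0.2,-0.01,0,0],
    [-0.6,-0.04,0,0],
    [-1.2,-0.08,0,0],
    [-1.9,-0.12,0,0],
    [-2.6,-0.16,0,0],
    [-3.3,-0.21,0,0],
    [-4,-0.25,0,0],
    [-4.7,-0.3,0,0],
    [-5.4,-0.34,0,0],
    [-6.1,-0.38,0,0],
    [-6.7,-0.42,0,0],
    [-6.9,-0.43,0,0]
  ]
}}

```text
clock: 7.28
eef_pos: [0.5029, -0.0381, 0.0247]
tcp_rot: [3.141, -0.003, 0.062]
contact_force: [2.8, 1.1, 6.4]
opening: 0.109
```

>>> {"name": "apply_moves", "arguments": {
  "motion": [
    [-0.1,-0.01,0,0],
    [-0.2,-0.01,0,0],
    [-0.3,-0.02,0,0],
    [-0.4,-0.025,0,0],
    [-0.4,-0.025,0,0]
  ]
}}

```text
clock: 7.9
eef_pos: [0.4932, -0.0387, 0.0247]
tcp_rot: [3.141, -0.002, 0.062]
contact_force: [-0.5, 0.5, 8.6]
opening: 0.11
```

>>> {"name": "apply_moves", "arguments": {
  "motion": [
    [-0.08,-0.005,0,0],
    [-0.16,-0.01,0,0],
    [-0.24,-0.015,0,0],
    [-0.24,-0.015,0,0]
  ]
}}

```text
clock: 8.4
eef_pos: [0.4873, -0.0391, 0.0247]
tcp_rot: [3.141, -0.003, 0.062]
contact_force: [1.0, 0.6, 8.7]
opening: 0.111
```

>>> {"name": "apply_moves", "arguments": {
  "motion": [
    [-0.08,-0.005,0,0],
    [-0.16,-0.01,0,0],
    [-0.16,-0.01,0,0]
  ]
}}

```text
clock: 8.78
eef_pos: [0.4874, -0.0392, 0.0248]
tcp_rot: [3.14, -0.013, 0.061]
contact_force: [23.7, 6.6, -9.1]
opening: 0.109
```

The force of 23.7 N at an unchanged x of 0.487 shows the drawer has reached its stop. I'll relax the pull, release and rise.

>>> {"name": "apply_moves", "arguments": {
  "motion": [
    [0.16,0.01,0,0],
    [0.16,0.01,0,0]
  ]
}}

```text
clock: 9.02
eef_pos: [0.4878, -0.039, 0.0247]
tcp_rot: [3.141, -0.003, 0.062]
contact_force: [1.8, 0.2, 8.1]
opening: 0.105
```

>>> {"name": "apply_moves", "arguments": {
  "motion": [
    [0,0,0,0],
    [0,0,0,0],
    [0,0,0.5,0],
    [0,0,2,0],
    [0,0,4,0],
    [0,0,6,0],
    [0,0,6,0]
  ],
  "hand": 0.6
}}

```text
clock: 9.9
eef_pos: [0.4881, -0.0393, 0.1778]
tcp_rot: [3.139, -0.007, 0.062]
contact_force: [0.2, -0.8, -0.1]
opening: 0.398
```

>>> {"name": "apply_moves", "arguments": {
  "motion": [
    [0,-1,0.4,-6],
    [-0.1,-2.5,0.8,-14],
    [-0.2,-4,0.8,-23],
    [-0.4,-5.5,0.8,-33],
    [-0.5,-7,0.8,-43],
    [-0.7,-8.5,0.8,-53],
    [-0.8,-10,0.8,-63],
    [-0.9,-11.2,0.8,-71],
    [-1,-11.8,0.8,-76.5],
    [-1,-12,0.8,-76.5],
    [-1,-12,0.8,-76.5],
    [-1,-12,0.8,-76.5]
  ]
}}

```text
clock: 11.4
eef_pos: [0.4617, -0.3381, 0.1937]
tcp_rot: [3.142, 0.0, -1.271]
contact_force: [0.2, 0.4, 0.7]
opening: 0.4
```

```bash
python3 - <<'E'
from h import *
snap('wrist','w4'); snap('scene','s4')
s=arm.read_state();print(s['opening'],s['eef_pos'],s['tcp_rot'],s['clock'])
a=cv2.imread('pics/w4.png'); b=cv2.imread('pics/s4.png')[130:330,60:300]
cv2.imwrite('pics/c4.png',np.hstack([a[:,100:],cv2.resize(b,(388,384*200*388//(240*388)*0+323)).copy() if 0 else np.pad(cv2.resize(b,(388,323)),((0,61),(0,0),(0,0)))]))
E
```

```text
0.3982713375614712 [ 0.46175252 -0.33824705  0.19387016] [-3.14154662e+00  5.44050642e-05 -1.27154020e+00] 11.5
```

View pics/c4.png

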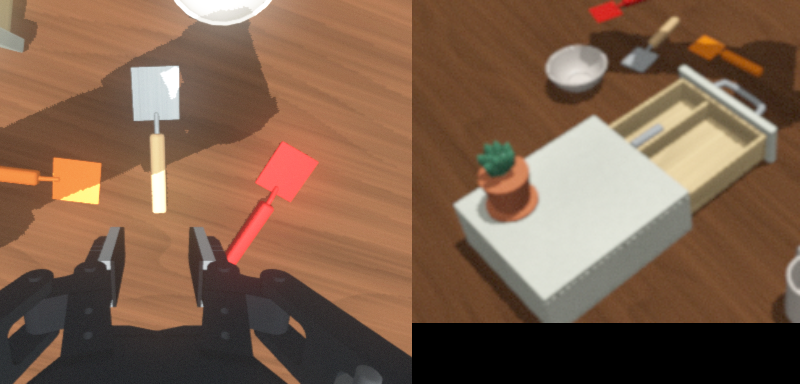

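The drawer is open. In the wrist view (full-picture pixels) the turner's blade front edge runs (231,68)–(278,66), and its handle runs from (256,135) to the butt at (259,212). The red look-alike's butt is near (333,260).

```bash
python3 - <<'E'
from h import *
v=V('w4')
t=(v.z(231,68,.003)+v.z(278,66,.003))/2; b=v.z(259,212,.012); h=v.z(256.5,135,.016)
print(t,b,h,v.p(257,175)); d=t-b; print(np.linalg.norm(d[:2]),np.degrees(np.arctan2(d[1],d[0])),np.degrees(np.arctan2(*(h-b)[[1,0]])))
d[2]=0;d/=np.linalg.norm(d); print('grip by tip',t-d*.105,'by butt',b+d*.065)
print('red',[v.z(100+x,y,.012) for x,y in((233,258),(270,205))])
E
```

```text
[ 0.56740057 -0.30323598  0.003     ] [ 0.40417318 -0.35943723  0.012     ] [ 0.49633637 -0.32761257  0.016     ] [ 0.45049394 -0.34242052  0.0152846 ]
0.1726318681011899 18.999234536861138 19.050192448189836
grip by tip [ 0.46812066 -0.33741931  0.003     ] by butt [ 0.46563217 -0.33827612  0.012     ]
red [array([ 0.37071316, -0.47350339,  0.012     ]), array([ 0.45465725, -0.49070207,  0.012     ])]
```

>>> {"name": "apply_moves", "arguments": {
  "motion": [
    [0.2,0,-1,2],
    [0.2,0,-3,2],
    [0.2,0,-5,2],
    [0.2,0,-6.5,2],
    [0.2,0,-7.5,2],
    [0.2,0,-8,2],
    [0.2,0,-8.3,2],
    [0.2,0,-8.5,2],
    [0.2,0,-8.5,2]
  ]
}}

```text
clock: 12.62
eef_pos: [0.4667, -0.3389, -0.0184]
tcp_rot: [-3.141, -0.0, -1.238]
contact_force: [0.5, -0.1, 0.6]
opening: 0.399
```

>>> {"name": "apply_moves", "arguments": {
  "motion": [
    [0,0,0,0],
    [0,0,0,0],
    [0,0,0,0],
    [0,0,0,0]
  ],
  "hand": 1,
  "squeeze": 50
}}

```text
clock: 13.12
eef_pos: [0.467, -0.3392, -0.0179]
tcp_rot: [-3.141, -0.001, -1.238]
contact_force: [-0.1, 0.9, 5.5]
opening: 0.194
```

Gripped (opening 0.194, about the handle's width). I'll lift and carry it above the wider compartment.

>>> {"name": "apply_moves", "arguments": {
  "motion": [
    [0,0,0.3,0],
    [0,0,1.2,0],
    [0,0,2.6,0],
    [0,0,4.2,0],
    [0,0,5.4,0],
    [0,0,6,0]
  ]
}}

```text
clock: 13.88
eef_pos: [0.4668, -0.3391, 0.1329]
tcp_rot: [-3.141, -0.002, -1.238]
contact_force: [0.0, -0.5, -0.5]
opening: 0.189
```

>>> {"name": "apply_moves", "arguments": {
  "motion": [
    [0.2,0.5,0,0],
    [0.8,1.7,0,-2],
    [1.5,3.2,0,-4],
    [2.2,4.7,0,-6],
    [2.9,6.2,0,-8],
    [3.6,7.7,0,-10],
    [4.3,9.2,0,-12],
    [5,10.7,0,-14],
    [5.6,12.2,0,-15.5],
    [6.1,13.3,0,-15.5],
    [6.33,13.77,0,-15.5],
    [6.33,13.77,0,-15.5]
  ]
}}

```text
clock: 15.38
eef_pos: [0.6244, 0.0059, 0.1303]
tcp_rot: [3.14, 0.0, -1.507]
contact_force: [-0.6, -0.4, 0.0]
opening: 0.191
```

```bash
python3 - <<'E'
from h import *
for _ in range(6): arm.camera('wrist')
snap('wrist','w5'); snap('side','d5')
s=arm.read_state();print(s['opening'],s['eef_pos'],s['tcp_rot'],s['clock'],s['contact_force'])
a=cv2.imread('pics/w5.png'); b=cv2.imread('pics/d5.png')[90:290,50:300]
cv2.imwrite('pics/c5.png',np.hstack([a[:,100:],np.pad(cv2.resize(b,(388,310)),((0,74),(0,0),(0,0)))]))
E
```

```text
0.19041091147996694 [0.62476073 0.00492805 0.13139361] [-3.14149709e+00 -3.24498104e-05 -1.50915871e+00] 15.775 [0.34224561 0.4611206  0.21845705]
```

View pics/c5.png

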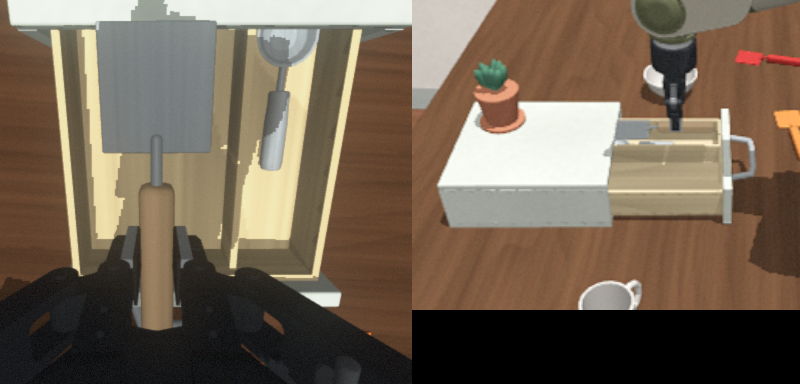

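The turner hangs level above the wider compartment, blade edge at full-picture row 22. The unit's front top edge is at row 27, and the divider runs crop (250,35)–(232,265).

```bash
python3 - <<'E'
from h import *
v=V('w5'); th=np.radians(3.6); u=np.array([np.cos(th),np.sin(th)]);w=np.array([-u[1],u[0]])
g=np.array([.6247,.0052])
def f(x,y,z):
    p=v.z(x+100,y,z)[:2]-g; return (p@u*1000).round(),(p@w*1000).round()
print('depths',v.p(257,90),v.p(257,250),v.p(345,150),v.p(150,12))
z=v.p(257,90)[2]
print('tip',f(97,23,z),f(217,23,z),'blade back',f(102,153,z),f(212,153,z),'handle front',f(156,185,z+.013))
print('unit front',f(20,28,.1),f(395,26,.1))
print('divider left edge',f(246,40,.06),f(226,262,.06))
print('left wall inner',f(78,40,.069),f(90,250,.069))
print('panel inner top edge', f(110,272,.069),f(300,280,.069))
E
```

```text
depths [0.70284524 0.0091812  0.15118254] [0.6252662  0.00440727 0.16450887] [ 0.66418984 -0.06576132  0.05924898] [0.74539137 0.07629577 0.09942763]
tip (np.float64(107.0), np.float64(26.0)) (np.float64(107.0), np.float64(-28.0)) blade back (np.float64(48.0), np.float64(27.0)) (np.float64(48.0), np.float64(-29.0)) handle front (np.float64(35.0), np.float64(-0.0))
unit front (np.float64(116.0), np.float64(82.0)) (np.float64(117.0), np.float64(-146.0))
divider left edge (np.float64(117.0), np.float64(-67.0)) (np.float64(-68.0), np.float64(-64.0))
left wall inner (np.float64(115.0), np.float64(55.0)) (np.float64(-51.0), np.float64(57.0))
panel inner top edge (np.float64(-73.0), np.float64(41.0)) (np.float64(-81.0), np.float64(-130.0))
```

>>> {"name": "apply_moves", "arguments": {
  "motion": [
    [0,0,-0.5,0],
    [0,0,-1.5,0],
    [0,0,-2.5,0],
    [0,0,-3.5,0],
    [0,0,-4.2,0],
    [0,0,-4.6,0],
    [0,0,-4.8,0],
    [0,0,-4.9,0],
    [0,0,-4.95,0],
    [0,0,-4.95,0]
  ]
}}

```text
clock: 17.02
eef_pos: [0.625, 0.0054, 0.0078]
tcp_rot: [-3.141, -0.0, -1.508]
contact_force: [-0.5, -0.3, -0.8]
opening: 0.196
```

>>> {"name": "apply_moves", "arguments": {
  "motion": [
    [0,0,-0.04,0],
    [0,0,-0.08,0],
    [0,0,-0.08,0]
  ]
}}

```text
clock: 17.4
eef_pos: [0.6248, 0.0054, 0.0055]
tcp_rot: [3.141, 0.0, -1.508]
contact_force: [-0.4, -0.3, -0.1]
opening: 0.189
```

>>> {"name": "apply_moves", "arguments": {
  "motion": [
    [0,0,-0.04,0],
    [0,0,-0.08,0],
    [0,0,-0.12,0],
    [0,0,-0.12,0]
  ]
}}

```text
clock: 17.9
eef_pos: [0.6248, 0.0054, 0.0024]
tcp_rot: [3.141, 0.0, -1.508]
contact_force: [-0.1, 0.7, -0.7]
opening: 0.19
```

>>> {"name": "apply_moves", "arguments": {
  "motion": [
    [0,0,0,0],
    [0,0,0,0],
    [0,0,0,0],
    [0,0,0.5,0],
    [0,0,2,0],
    [0,0,4,0],
    [0,0,6,0],
    [0,0,8,0],
    [-1,0,8,0],
    [-3,0,8,0],
    [-3.5,0,8,0],
    [-3.5,0,8,0]
  ],
  "hand": 0.6
}}

```text
clock: 19.4
eef_pos: [0.5371, 0.0055, 0.2038]
tcp_rot: [-3.14, -0.0, -1.509]
contact_force: [-0.1, 0.2, 0.2]
opening: 0.4
```

```bash
python3 - <<'E'
from h import *
for _ in range(3): arm.camera('wrist')
snap('wrist','w6'); snap('side','d6')
s=arm.read_state();print(s['opening'],s['eef_pos'],s['clock'],s['contact_force'])
a=cv2.imread('pics/w6.png'); b=cv2.imread('pics/d6.png')[90:340,50:360]
cv2.imwrite('pics/c6.png',np.hstack([a[:,100:],np.pad(cv2.resize(b,(388,313)),((0,71),(0,0),(0,0)))]))
E
```

```text
0.4014184200075911 [0.53787565 0.00539108 0.20243699] 19.65 [-0.63441028 -0.66357768  0.24357849]
```

View pics/c6.png

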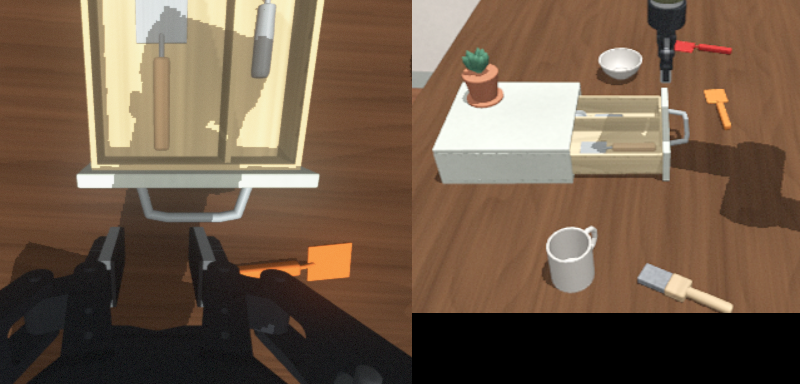

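The turner lies flat in the wider compartment: handle at crop (162,58)–(162,150), butt clear of the panel. Next I'll check the drawer travel numerically.

```bash
python3 - <<'E'
from h import *
v=V('w6'); print('bar',v.z(295,218,.062),'butt',v.z(262,150,.028),'blade z',v.p(257,25),'handle',v.p(262,100))
E
```

```text
bar [ 0.48809667 -0.0414828   0.062     ] butt [5.57539959e-01 1.46032278e-05 2.80000000e-02] blade z [0.68952457 0.01419573 0.02246818] handle [0.61351292 0.00395271 0.03566723]
```

```bash
python3 -c "
from plant import arm
print(arm.job_done())"
```

```text
the job is handed in; nothing more can be done
None
```

The job is handed in at about 20 s of the 54 s allowed. The drawer is open to its stop, and the turner is released in the wider compartment, lying flat with the gripper clear of everything.

- **Drawer:** pulling against the stop gave 24 N with no further movement, at a handle-bar x of about 0.487. The last picture puts the bar at x ≈ 0.488, so the drawer stayed open to within about 1 mm.
- **Turner:** the blade top reads 22 mm above the worktop and the handle top 36 mm, both matching flat on the compartment floor. The butt is about 10 mm behind the panel. I did not measure the blade tip after release, because it was outside the last wrist view. Just before lowering it was about 10 mm short of the unit's front.
- **Bystanders:** the mug, bowl and brush look untouched in the last side picture. I did not measure their positions.
- **Disagreement:** the first handle grasp closed on nothing. Camera depth showed the fingertips about 24 mm higher than the reported TCP, so I lowered later grasps to match, and both of those held.
- **Small mismatch:** my reading of the compartment's left wall was about 12 mm short of the stated width. I put this down to reading the pixel wrongly, and the turner has room either way.

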